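# Lock the torque driver away

### The arm

A 6-joint arm with a two-finger parallel gripper is mounted at the origin on the work surface. World frame = base frame: x ahead of the robot, y to its left, z up, the work surface at z = 0. Lengths are in m, angles in rad, forces in N, time in s.
With the tool pointing down it reaches from about 0.35 to 0.925 m from the base axis. Payload 6.4 kg.
Tool frame: the origin (TCP) lies midway between the tips of the shut fingers; the grasp point (between the pads) lies 19 mm behind it; y points along the fingers, z is the direction in which the jaws open and shut, and the axes are right-handed (so a half turn about y gives the same grasp; the last joint's range is limited). The gripper opens to 94 mm and grips with 3 to 60 N. Pads are 16 mm wide; open, the fingers measure 119 mm over their backs; the gripper's body (75 mm by 177 mm) begins 78 mm behind the grasp point.
Start: joints at [-1.46, 0.245, 1.558, -0, 1.339, -0.174], TCP at [0.183, -0.624, 0.205] pointing down, gripper open.
Joint ranges: [-3.13, 3.13], [-1.02, 2.26], [0.13, 2.54], [-0.95, 4.09], [0.21, 2.88], [-2.74, 2.74]. Speed limits (rad/s): [2.57, 2.57, 3.14, 3.14, 3.14, 3.14].

### API

Orientations are given as a unit quaternion [x, y, z, w].
In Python, from workcell import * gives the robot as it stands. The module is installed in compiled form; this text tells all that it offers.
- The arm moves only by the tool servo_tool, never from a script. Its argument "series" is a list of rows, each a list of 7 numbers: the turn, a rotation vector about the world's x, y, z in degrees, then the shift along the world's x, y, z in cm, then the closure, from -1 (fully open) to 1 (shut). In form: [[rx, ry, rz, dx, dy, dz, grip], ...]. A call has 1 to 20 rows; each row is the pose to reach, as a shift and turn from the pose measured when the call began; what a row does not reach only later rows make up. A row lasts 1/10 s, in which the tool goes at most 50 mm and 8.59 degrees, less where a joint would pass 70% of its speed; a pose out of reach is approached as far as the arm can. A call with a gripper value outside its range is refused whole. The fingers move at their own pace and stop on an object; "grip_force" is the grip in N (left out, the last holds). Time passes only in rows, so rows that repeat a pose let the fingers close. It gives the time, the measured TCP pose, the force and the opening at its end, in the units of the state.
- observe(): the state, without advancing time (a new reading comes with each control period).
- capture(name): name is "scene" or "top" or "wrist"; returns a dict with "image" (384x512x3 uint8, red, green, blue), "range_z" (384x512 float32, m along the optical axis (not along the pixel's ray), 0 where there is no reading), "camera_matrix" (3x3 intrinsics, pixels), "xyz" and "rotation" of the camera in the world. Camera axes: x right, y down, z forward; pixel columns grow to the right and rows downward; lengths in m; the calibration is good to about 2 mm. The wrist camera is an equidistant fisheye: a pixel r from the principal point sees the ray r / f radians off the axis. A picture is of the moment at which its call begins.
- hand_in(): hands the job in, once; it reports no verdict.
The state is a dict: "time_s": time; "qpos": joint angles; "dq": joint speeds; "tau": joint torques, N m; "eef_pos": TCP position; "orientation": TCP orientation; "force": force on the tool from outside, world axes, zero at the start; "torque": the same for the moment, N m; "opening": opening from 0.0 (shut) to 1.0 (fully open).
Only numpy, scipy, OpenCV 4.12 (cv2) and the standard library are available. Lean on these libraries where they do the work, as an engineer would, in place of code of your own. Each camera call takes 0.05 s, during which the arm holds its last target.

### The job

Put the powered torque driver away: lay it gently (no dropping) and flat in the empty bay of the open drawer, beside the bit rack. Then push the drawer fully shut, and only after that slide the bolt on its front all the way home through the keeper. Leave everything else on the bench where it is.

Things in the scene. Friction and masses are not known exactly. Their poses are not given: they have to be found in the camera images.
- driver: Powered torque driver lying on the bench, 165 mm long, 220 g: grey box-shaped handle 110 x 34 x 32 mm high, black rear band, black nose 24 mm thick, thin steel bit. Origin on its underside, z up, x along the tool towards the bit; handle from x = -60 to +50 mm, nose and bit on to +105. Centre of mass near the origin: grip there, across the 34 mm.
- driver_mid (a point): Point on the driver's centre line, 16 mm above its origin; same axes as the driver.
- cabinet: Low fixed grey drawer unit, 100 mm high. Origin at bench height in the plane of its front face; x points into the unit (away from the robot), y to the left seen from the robot. Body: x 0 to 240, y -195 to +180 mm. Drawer opening: y -180 to +90, up to 90 mm high. Left of it (y 90 to 180) a fixed panel carries the keeper.
- drawer (a joint): How far the drawer is out, m: 0 shut (front flush with the unit), 0.17 fully out. It slides along the unit's -x when opening, has about 2 N of friction and stays where it is left. It starts 0.13 to 0.16 m out.
- drawer_bay (a point): Point on the drawer's inner floor, 18 mm above the bench, 71 mm behind the front's outer face, mid-length of the empty bay; axes as cabinet. Bay: y +-101, x -59 to +139 mm, but roofed by the unit: only 118-148 mm behind the front panel are open from above. At -y a fixed black bit rack, 40 wide, 30 high. Front panel 12 thick, top 88 mm above bench; side walls' tops 70.
- bolt (a joint): Travel of the bolt, m: 0 drawn back, 0.06 fully home. It slides along the unit's +y (to the left seen from the robot), about 2.5 N of friction, stays where it is left. It rides on the drawer's front; its end passes the keeper's far side at 0.051.
- bolt_grip (a point): Grip point on the bolt's upright round steel knob, 125 mm above the bench, 14 mm before the drawer's front face; moves with drawer and bolt. Knob 18 mm thick (22 mm cap), top at 139 mm, 39 mm above the unit's top: pinch it from above. It stands on a level steel rod, 14 mm thick, 190 mm long along y, 75 mm above the bench.
- keeper (a point): Centre of the keeper, a steel staple 22 mm long along y, fixed on the unit's front panel left of the drawer, 75 mm above the bench; the rod goes through it along +y when the drawer is shut.
- screwdriver: Bystander: plain hand screwdriver with round black handle, 160 mm long, lying on the bench near the driver.
- reel: Bystander: small grey reel, 56 mm wide, 40 mm high. Origin under its centre.
- meter: Bystander: black hand-held meter with dial and screen, 150 x 78 x 40 mm, lying flat. Origin under its centre.
- tray: Bystander: clear divided tray, 160 x 220 x 40 mm. Origin under its centre.
- flask: Bystander: amber bottle with white cap, 64 mm thick, 170 mm high. Origin under its centre.
- kit: Bystander: clear parts box, 90 x 140 x 35 mm, on top of the drawer unit towards its rear. Origin under its centre.
There are look-alikes about, which are no part of the job. What is shaped like the driver but blue or orange is not meant.

How it is judged:
By the outcome, as a careful person would: the job done as asked, in the order asked, and still so for the second after the job is handed in, with the robot touching nothing.
It also fails if it takes over 51 s, if anything falls off the work surface, if the arm or the gripper's body presses on something with over 40 N, if the wrist force passes 120 N, or if a joint passes its speed limit or range.

## Working session

There is one attempt and no reset: what is moved stays moved. The work goes in short steps, Python scripts to look and compute and a tool call to move; the robot and the scene stay as the last step left them, time stands still between calls to the robot, and variables do not carry over. Pictures are saved under pics/ and viewed, and the job is handed in when it is done.

Besides the shell and the picture viewer there is one more tool, called as name(argument=value, ...) on one line, values as JSON. servo_tool: Moves the arm, as the interface text tells. Its arguments: {"type":"object","properties":{"series":{"type":"array","items":{"type":"array","items":{"type":"number"}}},"grip_force":{"type":"number"}},"required":["series"]}

```bash
mkdir -p pics; cat > h.py <<'E'
import numpy as np, cv2
from workcell import *
def grab(n,tag):
    c=capture(n); cv2.imwrite(f'pics/{tag}.png',c['image'][:,:,::-1]); np.savez(f'pics/{tag}.npz',**c); return c
def ray(c,u,v,fish=False):
    K=np.array(c['camera_matrix']); x=(u-K[0,2])/K[0,0]; y=(v-K[1,2])/K[1,1]
    if fish:
        r=np.hypot(x,y); d=np.array([x/r*np.sin(r),y/r*np.sin(r),np.cos(r)]) if r>1e-9 else np.array([0,0,1.])
    else: d=np.array([x,y,1.])
    return np.array(c['rotation'])@d
def onz(c,u,v,z,fish=False):
    d=ray(c,u,v,fish); o=np.array(c['xyz']); return o+d*(z-o[2])/d[2]
def dep(c,u,v,fish=False):
    K=np.array(c['camera_matrix']); d=ray(c,u,v,fish); zc=np.array(c['rotation'])[:,2]@d
    return np.array(c['xyz'])+d*c['range_z'][int(v),int(u)]/zc
def load(t): return dict(np.load(f'pics/{t}.npz'))
E
python3 - <<'E'
from h import *
np.set_printoptions(precision=4,suppress=True)
print(observe())
for n in ('scene','top','wrist'):
    c=grab(n,n+'0'); print(n,c['xyz'],c['rotation'].tolist(),c['camera_matrix'].tolist())
E
```

```text
{'time_s': 0.0, 'qpos': array([-1.4601,  0.2458,  1.559 , -0.    ,  1.3387, -0.1741]), 'dq': array([ 0.002 ,  0.0005, -0.0002,  0.0011, -0.    , -0.0004]), 'tau': array([  0.0016, -41.5825, -31.461 ,   0.0685,   0.0331,  -0.0001]), 'eef_pos': array([ 0.1825, -0.6232,  0.2044]), 'orientation': array([-0.1003,  0.7006, -0.6993,  0.1004]), 'force': array([-0.8239, -0.9426, -0.7296]), 'torque': array([ 0.0258, -0.012 , -0.0113]), 'opening': 1.0030098966883156}
scene [ 1.1103 -1.0254  1.0927] [0.8799958765832078, 0.2526253837990206, -0.11880067773656293, -0.3842838425256552] [[434.38106284490226, 0.0, 256.61340904996337], [0.0, 434.38106284490226, 193.69891460261906], [0.0, 0.0, 1.0]]
top [ 0.3371 -0.124   2.0841] [-0.7039147214661361, 0.7089809477562736, -0.02516343240878517, 0.034883839973207875] [[465.47219756503506, 0.0, 256.5672536211263], [0.0, 465.47219756503506, 188.84590329190073], [0.0, 0.0, 1.0]]
wrist [ 0.2524 -0.603   0.3817] [0.7939501336178273, -0.5947070468869186, -0.0763570223795614, 0.10067928706840208] [[297.3186396354542, 0.0, 253.27823566316815], [0.0, 297.3186396354542, 194.97339565890215], [0.0, 0.0, 1.0]]
```

```bash
sed -i "s/^from workcell import \*/from workcell import *\nfrom scipy.spatial.transform import Rotation as R/; s/np.array(c\['rotation'\])/R.from_quat(c['rotation']).as_matrix()/g" h.py; grep -n rotation h.py
```

```text
11:    return R.from_quat(c['rotation']).as_matrix()@d
15:    K=np.array(c['camera_matrix']); d=ray(c,u,v,fish); zc=R.from_quat(c['rotation']).as_matrix()[:,2]@d
```

View pics/scene0.png

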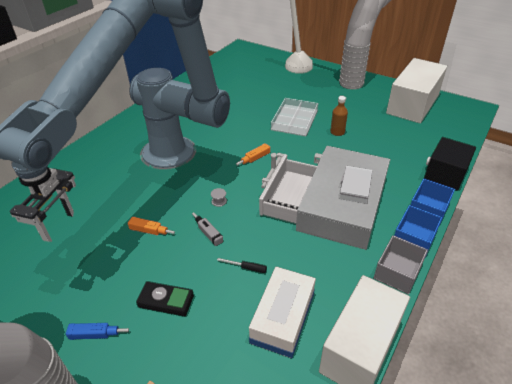

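View pics/top0.png

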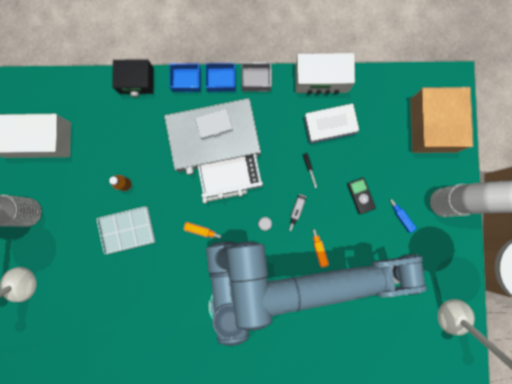

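View pics/wrist0.png

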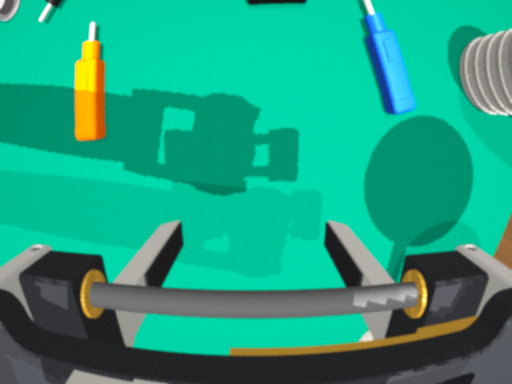

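```bash
python3 - <<'E'
from h import *
np.set_printoptions(precision=4,suppress=True)
s=load('scene0');t=load('top0')
a=cv2.resize(t['image'][85:245,150:330],None,fx=4.4,fy=3.7*1.0,interpolation=cv2.INTER_CUBIC)[:,:,::-1]
cv2.imwrite('pics/tcrop.png',a[:600])
b=cv2.resize(s['image'][140:270,180:400],None,fx=3.6,fy=3.6,interpolation=cv2.INTER_CUBIC)[:,:,::-1]
cv2.imwrite('pics/scrop.png',b)
for n,c,p in (('s',s,(208,228)),('t',t,(298,212)),('t bench',t,(280,240)),('t unit',t,(240,150)),('t floor',t,(220,178)),('t knob',t,(189,171))): print(n,dep(c,*p))
E
```

```text
s [ 0.43   -0.2857  0.0314]
t [ 0.4083 -0.2781  0.0313]
t bench [ 0.2853 -0.1989 -0.0064]
t unit [ 0.6765 -0.0264  0.0903]
t floor [0.563  0.0669 0.0191]
t knob [0.5872 0.195  0.0865]
```

View pics/tcrop.png

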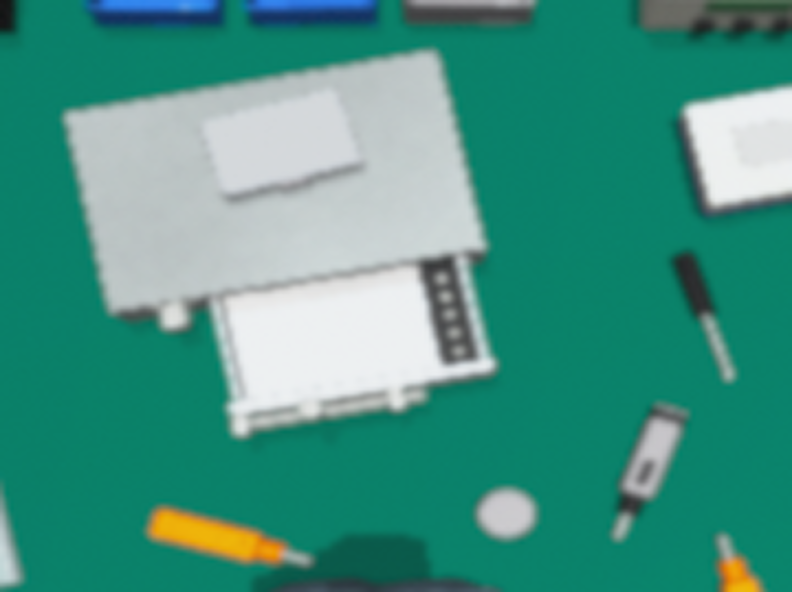

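View pics/scrop.png

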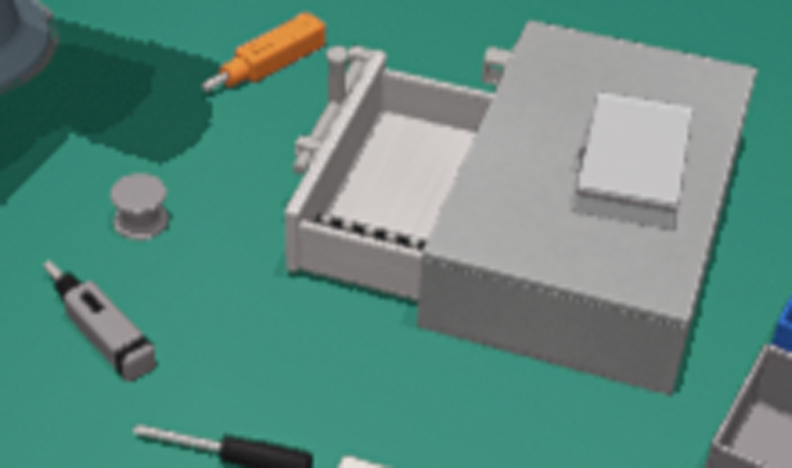

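Candidates: grey tool at scene (208,228) / top (298,212); orange at scene (151,227) and (258,155); blue at scene (97,330). The grey one, with a black rear band and black nose, is the driver, and both enlarged crops confirm it. The drawer's empty bay is at top ≈(225,178), the knob ≈(205,197), and the keeper ≈(189,171).

```bash
python3 - <<'E'
from h import *
np.set_printoptions(precision=4,suppress=True)
t=load('top0')
# unit top corners (crop px ->full)
cr=lambda x,y:(150+x/4.4,85+y/3.7)
P=[onz(t,*cr(*p),0.1) for p in ((65,113),(437,50),(485,250),(110,312))]
for p in P: print(p)
for a,b in ((3,2),(3,0)): d=P[b]-P[a]; print(np.linalg.norm(d),np.degrees(np.arctan2(d[1],d[0])))
print('front panel',onz(t,*cr(230,405),.088),onz(t,*cr(495,365),.088))
print('driver tail,bit',onz(t,*cr(668,408),.03),onz(t,*cr(617,540),.016))
print('knob',onz(t,*cr(240,415),.139),'keeper',onz(t,*cr(175,318),.085))
# mask of driver in top
im=t['image']; hsv=cv2.cvtColor(im,cv2.COLOR_RGB2HSV)
m=((hsv[...,1]<110)).astype(np.uint8); m[:190]=0;m[235:]=0;m[:,:282]=0;m[:,312:]=0
n,l,st,ce=cv2.connectedComponentsWithStats(m); print(st,ce)
E
```

```text
[0.8292 0.2999 0.1   ]
[ 0.9009 -0.0683  0.1   ]
[ 0.6629 -0.114   0.1   ]
[0.5933 0.2533 0.1   ]
0.37390353977886054 -79.27005262554933
0.24052782745113313 11.159207365050923
front panel [0.4848 0.1369 0.088 ] [ 0.5295 -0.1228  0.088 ]
driver tail,bit [ 0.4821 -0.2961  0.03  ] [ 0.3254 -0.2437  0.016 ]
knob [0.4696 0.1207 0.139 ] keeper [0.5876 0.1919 0.085 ]
[[     0      0    512    384 196332]
 [   289    194     17     37    276]] [[255.4417 191.4744]
 [296.9746 209.6848]]
```

```bash
python3 - <<'E'
from h import *
np.set_printoptions(precision=4,suppress=True)
o=observe(); T=R.from_quat(o['orientation']).as_matrix(); print(T)
z=T[:,2]; print('jaw yaw',np.degrees(np.arctan2(z[1],z[0])))
w=load('wrist0'); C=R.from_quat(w['rotation']).as_matrix(); print('cam in tool',T.T@(w['xyz']-o['eef_pos'])); print('cam axes in tool\n',T.T@C); print('cam fwd world',C[:,2])
print(o['qpos'],o['time_s'])
E
```

```text
[[-0.9597 -0.0002  0.2809]
 [-0.2809  0.0014 -0.9597]
 [-0.0002 -1.     -0.0014]]
jaw yaw -73.68325287343558
cam in tool [-0.0728 -0.177  -0.0002]
cam axes in tool
 [[-0.      0.968   0.2509]
 [ 0.0001 -0.2509  0.968 ]
 [ 1.      0.0001 -0.0001]]
cam fwd world [-0.241  -0.069  -0.9681]
[-1.4601  0.2456  1.5587 -0.      1.3387 -0.1741] 0.15
```

servo_tool(series=[[0,0,60,12,17,0,-1],[0,0,60,12,17,0,-1],[0,0,60,12,17,0,-1],[0,0,60,12,17,0,-1],[0,0,145,24,35,-5,-1],[0,0,145,24,35,-5,-1],[0,0,145,24,35,-5,-1],[0,0,145,24,35,-5,-1],[0,0,145,24,35,-5,-1],[0,0,145,24,35,-5,-1],[0,0,145,24,35,-5,-1],[0,0,145,24,35,-5,-1],[0,0,145,24,35,-5,-1],[0,0,145,24,35,-5,-1],[0,0,145,24,35,-5,-1],[0,0,145,24,35,-5,-1],[0,0,145,24,35,-5,-1],[0,0,145,24,35,-5,-1],[0,0,145,24,35,-5,-1]])

```text
time_s: 2.05
eef_pos: [0.4225, -0.2732, 0.1544]
orientation: [0.698, -0.116, 0.115, -0.697]
force: [0.0, -0.0, 0.8]
opening: 1.002
```

```bash
python3 - <<'E'
from h import *
np.set_printoptions(precision=4,suppress=True)
grab('wrist','w1'); o=observe(); print(o)
z=R.from_quat(o['orientation']).as_matrix()[:,2];print(np.degrees(np.arctan2(z[1],z[0])),z)
E
```

```text
{'time_s': 2.1, 'qpos': array([-0.799 , -0.0492,  1.972 , -0.0015,  1.2186, -2.0409]), 'dq': array([-0.0009,  0.0001, -0.0007, -0.0005,  0.0008, -0.0114]), 'tau': array([  0.0021, -27.816 , -29.8507,  -0.0478,   0.0593,   0.0056]), 'eef_pos': array([ 0.4225, -0.2733,  0.1545]), 'orientation': array([ 0.698 , -0.1158,  0.1153, -0.6972]), 'force': array([-0.3928, -0.4886,  0.6734]), 'torque': array([ 0.017 , -0.1686, -0.0424]), 'opening': 0.9980274918606244}
71.18402814126074 [ 0.3225  0.9466 -0.0013]
```

View pics/w1.png

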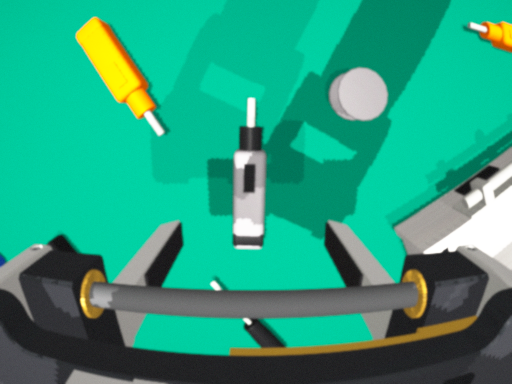

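The driver lies in the wrist view from its bit at (251,98) to its tail at (249,247), nearly along the jaws' symmetry line. The reel is at (359,93).

```bash
python3 - <<'E'
from h import *
np.set_printoptions(precision=4,suppress=True)
w=load('w1'); s=load('scene0'); t=load('top0')
hsv=cv2.cvtColor(w['image'],cv2.COLOR_RGB2HSV)
m=((hsv[...,1]<90)&(hsv[...,2]>100)).astype(np.uint8)
n,l,st,ce=cv2.connectedComponentsWithStats(m)
k=l[215,240]; print(st[k],hsv[215,249],hsv[180,220])
c=max(cv2.findContours((l==k).astype(np.uint8),cv2.RETR_EXTERNAL,cv2.CHAIN_APPROX_NONE)[0],key=len)
P=np.array([onz(w,u,v,.032,True)[:2] for u,v in c[:,0]])
r=cv2.minAreaRect((P*1000).astype(np.float32)); print(r); print(cv2.boxPoints(r))
b=(l==k); 
for row in (160,175,200,215,230): xs=np.where(b[row])[0]; print(row,xs.min(),xs.max(),onz(w,xs.min(),row,.032,True),onz(w,xs.max(),row,.032,True))
print('bit',onz(w,251,98,.016,True),'tail',onz(w,249,247,.032,True))
print('w depth',[dep(w,u,v,True) for u,v in ((249,225),(242,190),(249,200))], 'bench',dep(w,200,200,True))
# triangulate: tip of bit & nose junction across scene and wrist
def tri(A,B):
    (o1,d1),(o2,d2)=A,B; M=np.stack([d1,-d2],1); x=np.linalg.lstsq(M,o2-o1,rcond=None)[0]; p,q=o1+x[0]*d1,o2+x[1]*d2; return (p+q)/2,np.linalg.norm(p-q)
cr=lambda x,y:(180+x/3.6,140+y/3.6)
for nm,a,b2 in (('bittip',(251,98),(47,263)),('nose/handle front L',(236,151),None),('black button centre',(249,178),(93,300))):
    if b2: print(nm,tri((w['xyz'],ray(w,*a,True)),(s['xyz'],ray(s,*cr(*b2)))))
E
```

```text
[ 233  150   33   88 2477] [173  10 212] [ 83 255 144]
((425.7026672363281, -279.429931640625), (33.021461486816406, 94.65674591064453), 70.168212890625)
[[ 375.5798 -278.9048]
 [ 464.6227 -311.0181]
 [ 475.8256 -279.955 ]
 [ 386.7827 -247.8418]]
160 233 265 [ 0.3857 -0.2825  0.032 ] [ 0.3962 -0.2518  0.032 ]
175 233 265 [ 0.4003 -0.2877  0.032 ] [ 0.4109 -0.2567  0.032 ]
200 233 264 [ 0.4254 -0.2967  0.032 ] [ 0.4358 -0.266   0.032 ]
215 233 263 [ 0.4409 -0.3024  0.032 ] [ 0.4512 -0.2722  0.032 ]
230 233 263 [ 0.457  -0.3083  0.032 ] [ 0.4675 -0.2776  0.032 ]
bit [ 0.3311 -0.2447  0.016 ] tail [ 0.4817 -0.2985  0.032 ]
w depth [array([ 0.4578, -0.2902,  0.03  ]), array([ 0.419 , -0.2846,  0.0287]), array([ 0.4312, -0.281 ,  0.0305])] bench [ 0.4208 -0.3389 -0.0011]
bittip (array([ 0.3311, -0.2445,  0.0147]), np.float64(0.0002752719248773693))
black button centre (array([ 0.4096, -0.2726,  0.0306]), np.float64(0.0020076954760726608))
```

servo_tool(series=[[0,0,-1,0.6,-0.7,-5,-1],[0,0,-1,0.6,-0.7,-9,-1],[0,0,-1,0.6,-0.7,-12,-1],[0,0,-1,0.6,-0.7,-14,-1],[0,0,-1,0.6,-0.7,-14.9,-1],[0,0,-1,0.6,-0.7,-14.9,-1],[0,0,-1,0.6,-0.7,-14.9,-1],[0,0,-1,0.6,-0.7,-14.9,0.4],[0,0,-1,0.6,-0.7,-14.9,0.4],[0,0,-1,0.6,-0.7,-14.9,0.4],[0,0,-1,0.6,-0.7,-14.9,0.8],[0,0,-1,0.6,-0.7,-14.9,0.8],[0,0,-1,0.6,-0.7,-14.9,0.8],[0,0,-1,0.6,-0.7,-14.9,0.8]], grip_force=25)

```text
time_s: 3.5
eef_pos: [0.4285, -0.2802, 0.0055]
orientation: [0.697, -0.122, 0.121, -0.696]
force: [0.7, 0.0, -0.8]
opening: 0.441
```

servo_tool(series=[[0,0,0,0,0,0,0.8],[0,0,0,0,0,0,0.8],[0,0,0,0,0,0,0.8],[0,0,0,0,0,0,0.8]])

```text
time_s: 3.9
eef_pos: [0.4285, -0.2803, 0.0054]
orientation: [0.697, -0.122, 0.121, -0.696]
force: [-0.4, 0.0, -0.5]
opening: 0.357
```

servo_tool(series=[[0,0,0,0,0,3,0.8],[0,0,0,0,0,7,0.8],[0,0,0,0,0,11,0.8],[0,0,-8,2,4,15,0.8],[0,0,-16,4,8,19,0.8],[0,0,-24,6,12,20,0.8],[0,0,-32,8,16,20,0.8],[0,0,-40,10,20,20,0.8],[0,0,-48,12,24,20,0.8],[0,0,-56,12,26,20,0.8],[0,0,-59,12,26,20,0.8],[0,0,-59,12,26,20,0.8],[0,0,-59,12,26,20,0.8]])

```text
time_s: 5.2
eef_pos: [0.5481, -0.0204, 0.205]
orientation: [0.547, -0.449, 0.448, -0.546]
force: [-0.2, 0.1, -1.7]
opening: 0.359
```

```bash
python3 - <<'E'
from h import *
np.set_printoptions(precision=4,suppress=True)
grab('wrist','w2'); grab('scene','s2'); grab('top','t2'); o=observe(); print(o['eef_pos'],o['qpos'],o['force'],o['opening'],o['time_s'])
z=R.from_quat(o['orientation']).as_matrix()[:,2];print(np.degrees(np.arctan2(z[1],z[0])),z)
s=load('s2'); cv2.imwrite('pics/s2c.png',cv2.resize(s['image'][130:260,220:400],None,fx=4.4,fy=4.4,interpolation=cv2.INTER_CUBIC)[:,:,::-1])
E
```

```text
[ 0.5483 -0.021   0.2053] [-0.2449  0.0093  1.8172 -0.0001  1.3167 -0.4396] [ 0.1924  0.0638 -1.1241] 0.36224372138440314 5.35
11.1550636135194 [ 0.9811  0.1935 -0.0016]
```

View pics/w2.png

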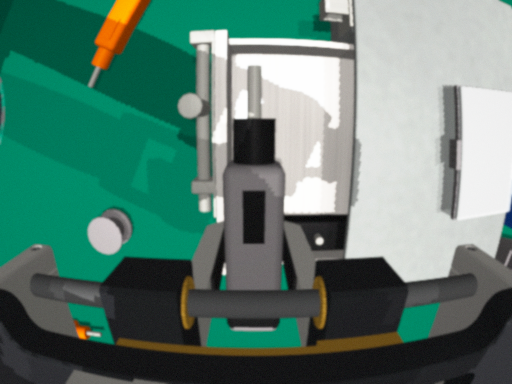

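View pics/s2c.png

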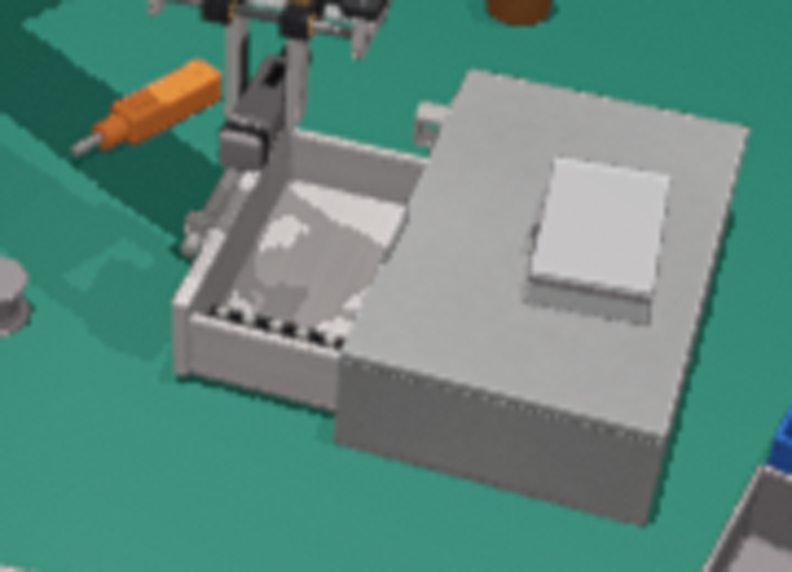

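The wrist view shows the front panel's top edge at columns 213–228, the unit's front edge at column 355, the knob cap at (190,105), the rack's edge at row 216, the left wall at row 48 and the keeper at (335,10). The driver is held straight.

```bash
cat >> h.py <<'E'
def tri(A,B):
    (o1,d1),(o2,d2)=A,B; M=np.stack([d1,-d2],1); x=np.linalg.lstsq(M,o2-o1,rcond=None)[0]; p,q=o1+x[0]*d1,o2+x[1]*d2; return (p+q)/2,np.linalg.norm(p-q)
E
python3 - <<'E'
from h import *
np.set_printoptions(precision=4,suppress=True)
w=load('w2')
cv2.imwrite('pics/w2c.png',cv2.resize(w['image'][0:230,170:370],None,fx=2.6*1.5,fy=2.6,interpolation=cv2.INTER_CUBIC)[:,:,::-1])
O=np.array([.6267,.077,0]);th=np.radians(11.1);X=np.array([np.cos(th),np.sin(th),0]);Y=np.array([-X[1],X[0],0])
def cab(p): d=p-O; return np.array([d@X,d@Y,p[2]])
f=lambda u,v,z: cab(onz(w,u,v,z,True))*1000
print('unit edge',f(355,60,.1),f(355,200,.1))
print('panel outer',f(213,60,.088),f(213,200,.088),'inner',f(228,60,.088),f(228,160,.088))
print('wall inner L top',f(300,48,.07),'floor L',f(300,54,.018),'rack edge',f(300,216,.048))
print('knob',f(190,105,.139),'keeper',f(335,10,.082))
print('depths: floor',[cab(dep(w,u,v,True))*1000 for u,v in ((330,100),(310,200),(250,60))],'knob',cab(dep(w,190,105,True))*1000,'unit',cab(dep(w,400,150,True))*1000,'panel',cab(dep(w,221,70,True))*1000,'rack',cab(dep(w,330,225,True))*1000)
E
```

```text
unit edge [  2.4729  55.2301 100.    ] [  8.1685 -85.6961 100.    ]
panel outer [-136.0299   52.9176   88.    ] [-137.7167  -89.3245   88.    ] inner [-121.2106   52.4539   88.    ] [-121.4601  -47.8138   88.    ]
wall inner L top [-47.6927  70.5019  70.    ] floor L [-39.7418  75.6895  18.    ] rack edge [ -40.2588 -119.9458   48.    ]
knob [-148.087     5.3265  139.    ] keeper [-11.6318 113.7307  82.    ]
depths: floor [array([-1.486 , 19.448 , 16.3183]), array([ -22.6247, -109.1758,   15.1622]), array([-100.6216,   66.6089,   17.075 ])] knob [-148.5421    5.4392  136.8827] unit [ 56.9249 -32.5202  96.9123] panel [-128.2514   42.6929   86.0292] rack [  -1.5171 -132.6425   45.8522]
```

View pics/w2c.png

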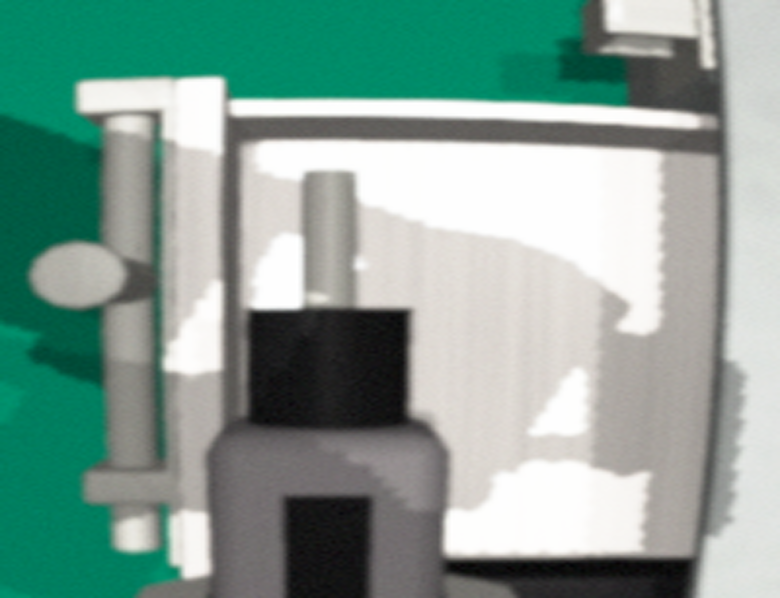

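```bash
python3 - <<'E'
from h import *
np.set_printoptions(precision=4,suppress=True)
w=load('w2')
O=np.array([.6267,.077,0]);th=np.radians(11.1);X=np.array([np.cos(th),np.sin(th),0]);Y=np.array([-X[1],X[0],0])
o=observe();p=o['eef_pos'];print(p)
tip=onz(w,254.5,66,p[2]+.0105,True); print('tip rel TCP along Y,X',(tip-p)@Y,(tip-p)@X)
T=O-.05*X-.054*Y; print(T,'shift cm',(T-p)*100)
E
```

```text
[ 0.5483 -0.021   0.2053]
tip rel TCP along Y,X 0.10376680154882537 0.00031926654296918097
[0.588  0.0144 0.    ] shift cm [  3.9764   3.5357 -20.53  ]
```

servo_tool(series=[[0,0,0,2,1.8,0,0.8],[0,0,0,4,3.5,0,0.8],[0,0,0,4,3.5,-3,0.8],[0,0,0,4,3.5,-7,0.8],[0,0,0,4,3.5,-11,0.8],[0,0,0,4,3.5,-14,0.8],[0,0,0,4,3.5,-16,0.8],[0,0,0,4,3.5,-17,0.8],[0,0,0,4,3.5,-17.5,0.8],[0,0,0,4,3.5,-17.5,0.8],[0,0,0,4,3.5,-17.5,0.8]])

```text
time_s: 6.45
eef_pos: [0.5894, 0.0137, 0.0317]
orientation: [-0.546, 0.449, -0.449, 0.546]
force: [0.2, 0.1, -1.5]
opening: 0.363
```

```bash
python3 - <<'E'
from h import *
np.set_printoptions(precision=4,suppress=True)
grab('wrist','w3'); o=observe(); print(o['eef_pos'],o['force'],o['opening'],o['time_s'])
E
```

```text
[0.5894 0.0138 0.0318] [-0.5262  0.164  -1.0844] 0.35963751137974437 6.5
```

View pics/w3.png

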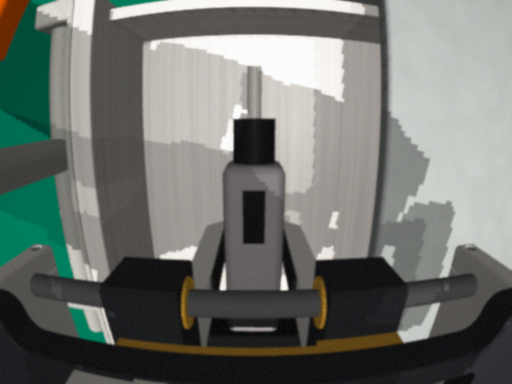

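The driver is over the bay, with its bit at (254,70) clear of the left wall and the unit's edge at column 385. The last 8 mm go slowly.

servo_tool(series=[[0,0,0,0,0,-0.4,0.8],[0,0,0,0,0,-0.6,0.8],[0,0,0,0,0,-0.7,0.8],[0,0,0,0,0,-0.8,0.8],[0,0,0,0,0,-0.8,0.8],[0,0,0,0,0,-0.8,0.8]])

```text
time_s: 7.1
eef_pos: [0.5894, 0.0138, 0.0238]
orientation: [-0.546, 0.449, -0.449, 0.546]
force: [0.4, -0.7, -0.9]
opening: 0.36
```

servo_tool(series=[[0,0,0,0,0,-0.1,0.8],[0,0,0,0,0,-0.1,0.8],[0,0,0,0,0,-0.1,0.8]])

```text
time_s: 7.4
eef_pos: [0.5898, 0.0138, 0.0234]
orientation: [-0.546, 0.449, -0.449, 0.547]
force: [-1.9, -0.2, 5.8]
opening: 0.359
```

servo_tool(series=[[0,0,0,0,0,0,0.15],[0,0,0,0,0,0,0.05],[0,0,0,0,0,0,0],[0,0,0,0,0,0,0],[0,0,0,0,0,0,0]])

```text
time_s: 7.9
eef_pos: [0.5897, 0.0138, 0.0233]
orientation: [-0.546, 0.449, -0.449, 0.546]
force: [-0.3, -0.4, 0.8]
opening: 0.499
```

Next I rise straight up to z≈0.24 and look.

servo_tool(series=[[0,0,0,0,0,1.5,0],[0,0,0,0,0,4,0],[0,0,0,0,0,8,0],[0,0,0,0,0,12,0],[0,0,0,0,0,16,0],[0,0,0,0,0,20,0],[0,0,0,0,0,20,0],[0,0,0,0,0,20,0]])

```text
time_s: 8.7
eef_pos: [0.5903, 0.0137, 0.2253]
orientation: [-0.545, 0.448, -0.45, 0.547]
force: [-0.2, 0.1, -0.5]
opening: 0.498
```

```bash
python3 - <<'E'
from h import *
np.set_printoptions(precision=4,suppress=True)
grab('wrist','w4'); grab('scene','s4'); o=observe(); print(o['eef_pos'],o['force'],o['opening'],o['time_s'])
s=load('s4'); cv2.imwrite('pics/s4c.png',cv2.resize(s['image'][130:260,220:400],None,fx=4.4,fy=4.4,interpolation=cv2.INTER_CUBIC)[:,:,::-1])
E
```

```text
[0.5888 0.0139 0.2221] [ 0.3629 -0.2116  0.4544] 0.5012234502098241 8.8
```

View pics/w4.png

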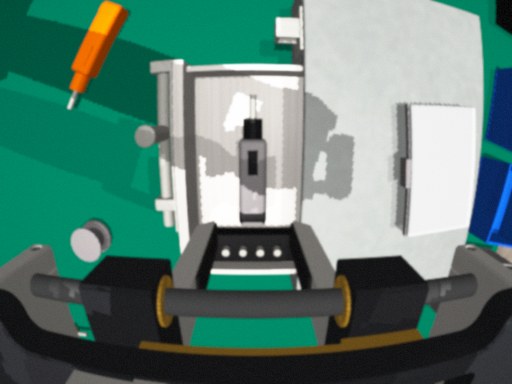

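View pics/s4c.png

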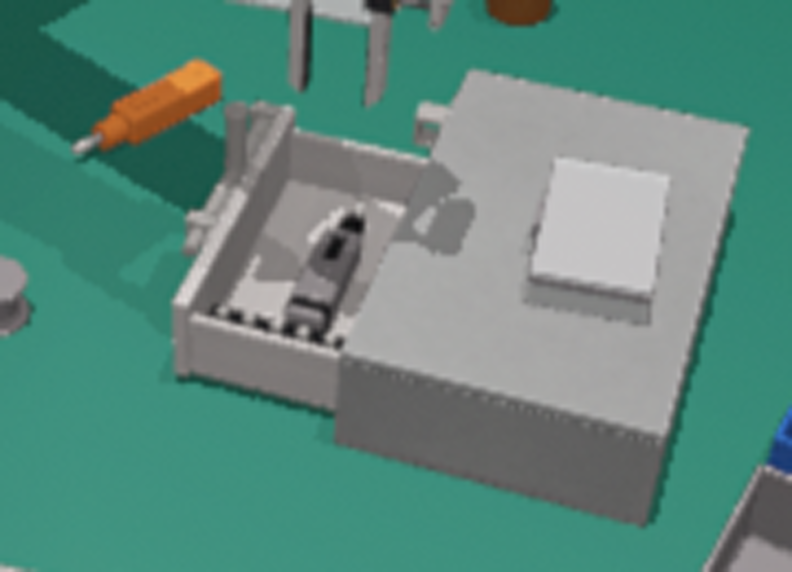

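The driver lies in the bay: wrist (253,95)–(253,221), tail just short of the rack. The knob is at wrist (148,135), scene crop (236,108). Next I check flatness and triangulate the knob.

```bash
python3 - <<'E'
from h import *
np.set_printoptions(precision=4,suppress=True)
w=load('w4');w2=load('w2');s=load('s4')
O=np.array([.6267,.077,0]);th=np.radians(11.1);X=np.array([np.cos(th),np.sin(th),0]);Y=np.array([-X[1],X[0],0])
cab=lambda p: np.array([(p-O)@X,(p-O)@Y,p[2]])*1000
for n,u,v in (('drv front',247,145),('mid',245,185),('tail',252,208),('tail end',252,219),('floor',210,150),('floor',285,170),('rack',253,226),('rack',270,230),('unit',350,90),('kit',440,150)): print(n,cab(dep(w,u,v,True)))
print('tail end',cab(onz(w,253,221,.05,True)),'bit',cab(onz(w,253,95,.034,True)),'rack edge',cab(onz(w,240,224,.048,True)))
# knob cap blob
def capc(c,u0,v0):
    hsv=cv2.cvtColor(c['image'],cv2.COLOR_RGB2HSV)
    z=c['range_z']; zz=z[v0,u0]; m=(np.abs(z-zz)<.012).astype(np.uint8)
    n,l,st,ce=cv2.connectedComponentsWithStats(m); k=l[v0,u0]; return st[k],ce[k]
print(capc(w,146,135),capc(w2,188,105))
a=capc(w,146,135)[1]; b=capc(w2,188,105)[1]
print('knob tri wrist',cab(tri((w['xyz'],ray(w,*a,True)),(w2['xyz'],ray(w2,*b,True)))[0]))
q=tri((w['xyz'],ray(w,*a,True)),(s['xyz'],ray(s,220+236/4.4,130+107/4.4)));print('scene tri',cab(q[0]),q)
for c,p in((w,a),(w2,b)): print('plane .139',onz(c,*p,.139,True),cab(onz(c,*p,.139,True)))
print('unit edge',[cab(onz(w,u,v,.1,True)) for u,v in((303,70),(301,200))],'panel outer',[cab(onz(w,u,v,.088,True)) for u,v in((174,70),(181,200))])
print('keeper',cab(dep(w,288,31,True)),cab(onz(w,278,31,.085,True)))
cv2.imwrite('pics/w4c.png',cv2.resize(w['image'][50:240,120:320],None,fx=3,fy=3,interpolation=cv2.INTER_CUBIC)[:,:,::-1])
E
```

```text
drv front [-54.6808 -13.0598  47.3018]
mid [-57.2456 -61.8403  48.3548]
tail [-48.7001 -91.4074  47.6846]
tail end [ -48.702  -106.2078   46.9631]
floor [-103.7117  -21.9827   16.0612]
floor [ -4.8468 -49.0212  14.3709]
rack [ -47.3026 -127.2543   16.2255]
rack [ -24.5606 -127.5629   30.8289]
unit [53.7389 51.9767 97.5028]
kit [148.2899  -3.6029 132.8011]
tail end [ -47.4472 -107.8127   50.    ] bit [-47.5322  47.8668  34.    ] rack edge [ -63.9337 -112.5907   48.    ]
(array([134, 124,  24,  24, 415], dtype=int32), array([145.6193, 135.5422])) (array([178,  93,  26,  26, 506], dtype=int32), array([190.1285, 105.4565]))
knob tri wrist [-149.828     5.3637  130.3081]
scene tri [-147.4243    5.6563  137.3738] (array([0.4809, 0.0542, 0.1374]), np.float64(0.00044315269545858676))
plane .139 [0.4818 0.0544 0.139 ] [-146.585    5.746  139.   ]
plane .139 [0.4805 0.0534 0.139 ] [-147.9817    4.9421  139.    ]
unit edge [array([  2.7368,  69.655 , 100.    ]), array([  3.4979, -66.4671, 100.    ])] panel outer [array([-131.8299,   73.3977,   88.    ]), array([-128.1868,  -69.8613,   88.    ])]
keeper [-10.9423 114.6579  88.622 ] [-21.2243 115.3377  85.    ]
```

View pics/w4c.png

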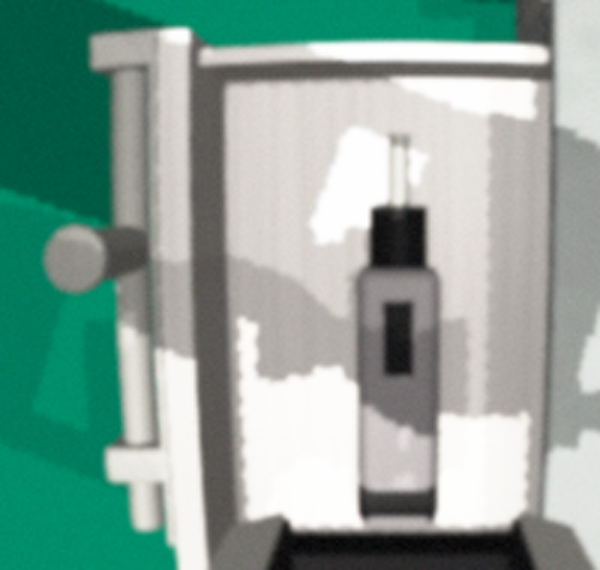

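The driver is flat: top 47.3, 48.4 and 47.7 mm, all with the same −2 mm depth bias as the floor at about 16. The knob is at (0.481, 0.054), height confirmed. I turn the jaws along the bolt and hover over it.

servo_tool(series=[[0,0,8,-3,1,0,-1],[0,0,16,-6,2,0,-1],[0,0,24,-9,3,0,-1],[0,0,32,-10.8,4,0,-1],[0,0,40,-10.8,4,0,-1],[0,0,48,-10.8,4,0,-1],[0,0,56,-10.8,4,0,-1],[0,0,64,-10.8,4,0,-1],[0,0,72,-10.8,4,0,-1],[0,0,80,-10.8,4,0,-1],[0,0,88,-10.8,4,0,-1],[0,0,90,-10.8,4,0,-1],[0,0,90,-10.8,4,0,-1],[0,0,90,-10.8,4,0,-1]])

```text
time_s: 10.2
eef_pos: [0.4801, 0.054, 0.2209]
orientation: [0.704, 0.067, -0.069, -0.704]
force: [0.1, -0.0, -0.0]
opening: 1.001
```

```bash
python3 - <<'E'
from h import *
np.set_printoptions(precision=4,suppress=True)
w=grab('wrist','w5'); o=observe(); print(o['eef_pos'],o['qpos'],o['opening'],o['time_s'])
z=R.from_quat(o['orientation']).as_matrix()[:,2];print(np.degrees(np.arctan2(z[1],z[0])))
E
```

```text
[0.4803 0.054  0.2212] [-0.1227 -0.1699  1.9557 -0.001   1.3577 -1.8872] 0.9997035524756331 10.25
101.11331326452375
```

View pics/w5.png

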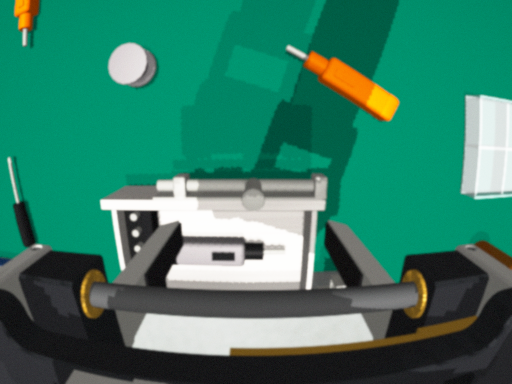

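The knob cap is at (253,200), centred between the fingers.

```bash
python3 - <<'E'
from h import *
np.set_printoptions(precision=4,suppress=True)
w=load('w5'); z=w['range_z'];zz=z[200,253]; m=(np.abs(z-zz)<.008).astype(np.uint8); n,l,st,ce=cv2.connectedComponentsWithStats(m);k=l[200,253];print(zz,st[k],ce[k],dep(w,253,200,True))
print(onz(w,253,198,.139,True),onz(w,*ce[k],.139,True))
E
```

```text
0.27120763 [242 187  23  24 419] [252.9761 198.506 ] [0.4797 0.0538 0.1368]
[0.4772 0.0533 0.139 ] [0.4777 0.0534 0.139 ]
```

servo_tool(series=[[0,0,0,-0.1,0,-5,-1],[0,0,0,-0.1,0,-8,-1],[0,0,0,-0.1,0,-10,-1],[0,0,0,-0.1,0,-11.3,-1],[0,0,0,-0.1,0,-11.3,-1],[0,0,0,-0.1,0,-11.3,0.3],[0,0,0,-0.1,0,-11.3,0.5],[0,0,0,-0.1,0,-11.3,0.9],[0,0,0,-0.1,0,-11.3,1],[0,0,0,-0.1,0,-11.3,1],[0,0,0,-0.1,0,-11.3,1],[0,0,0,-0.1,0,-11.3,1],[0,0,0,-0.1,0,-11.3,1],[0,0,0,-0.1,0,-11.3,1],[0,0,0,-0.1,0,-11.3,1]], grip_force=25)

```text
time_s: 11.75
eef_pos: [0.4793, 0.0538, 0.1082]
orientation: [0.704, 0.068, -0.069, -0.703]
force: [0.9, -1.1, -0.2]
opening: 0.218
```

servo_tool(series=[[0,0,0,0,0,0,1],[0,0,0,0,0,0,1],[0,0,0,0.49,0.1,0,1],[0,0,0,0.98,0.19,0,1],[0,0,0,1.47,0.29,0,1],[0,0,0,1.96,0.39,0,1],[0,0,0,1.96,0.39,0,1],[0,0,0,1.96,0.39,0,1]])

```text
time_s: 12.55
eef_pos: [0.4997, 0.0578, 0.1082]
orientation: [0.704, 0.068, -0.069, -0.703]
force: [2.0, -0.1, -0.6]
opening: 0.221
```

```bash
python3 - <<'E'
from h import *
np.set_printoptions(precision=4,suppress=True)
w=grab('wrist','w6'); s=grab('scene','s6'); o=observe(); print(o['eef_pos'],o['force'],o['opening'],o['time_s'])
cv2.imwrite('pics/s6c.png',cv2.resize(s['image'][120:260,200:400],None,fx=4,fy=4,interpolation=cv2.INTER_CUBIC)[:,:,::-1])
E
```

```text
[0.4993 0.0578 0.1082] [ 1.8691 -0.1721 -1.4984] 0.21947657070502002 12.65
```

View pics/w6.png

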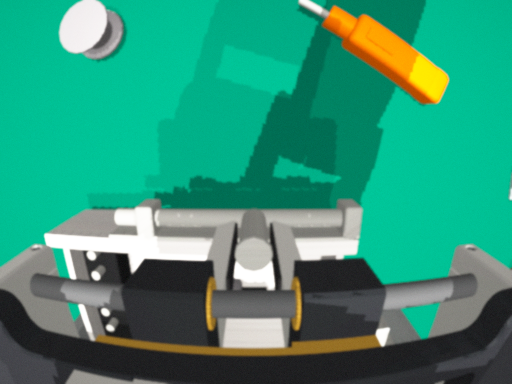

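View pics/s6c.png

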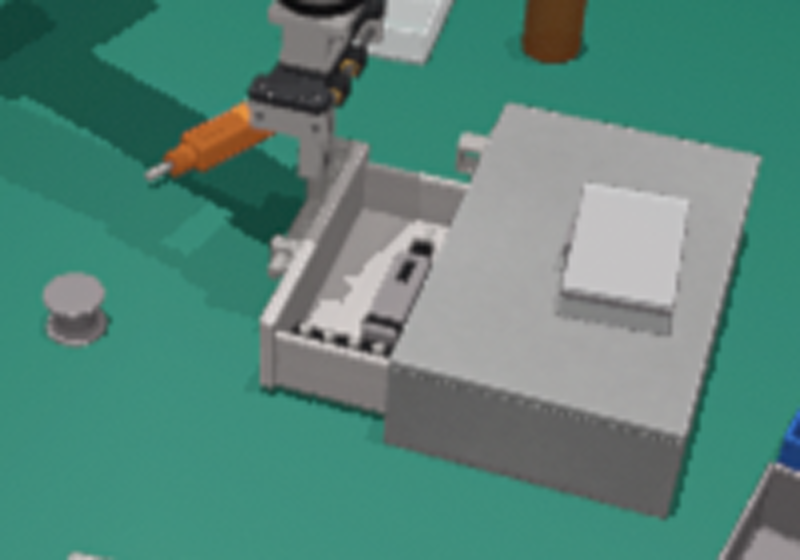

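The drawer is moving with the knob, and the driver rides in place. I continue.

servo_tool(series=[[0,0,0,0.98,0.19,0,1],[0,0,0,1.96,0.38,0,1],[0,0,0,2.94,0.58,0,1],[0,0,0,3.93,0.77,0,1],[0,0,0,4.91,0.96,0,1],[0,0,0,5.89,1.15,0,1],[0,0,0,6.87,1.35,0,1],[0,0,0,7.85,1.54,0,1],[0,0,0,8.83,1.73,0,1],[0,0,0,9.5,1.86,0,1],[0,0,0,10.1,1.98,0,1],[0,0,0,10.3,2.02,0,1],[0,0,0,10.3,2.02,0,1],[0,0,0,10.3,2.02,0,1]])

```text
time_s: 14.05
eef_pos: [0.6028, 0.0781, 0.1082]
orientation: [0.704, 0.069, -0.068, -0.704]
force: [1.9, 0.2, -1.0]
opening: 0.219
```

servo_tool(series=[[0,0,0,0.2,0.04,0,1],[0,0,0,0.4,0.08,0,1],[0,0,0,0.5,0.1,0,1],[0,0,0,0.5,0.1,0,1]])

```text
time_s: 14.45
eef_pos: [0.6078, 0.0791, 0.1082]
orientation: [0.704, 0.069, -0.068, -0.704]
force: [-2.0, 0.0, 1.2]
opening: 0.221
```

servo_tool(series=[[0,0,0,0.1,0.02,0,1],[0,0,0,0.2,0.04,0,1],[0,0,0,0.3,0.06,0,1],[0,0,0,0.3,0.06,0,1]])

```text
time_s: 14.85
eef_pos: [0.611, 0.0797, 0.1081]
orientation: [0.704, 0.069, -0.068, -0.704]
force: [-1.1, 1.0, 1.3]
opening: 0.217
```

servo_tool(series=[[0,0,0,0.1,0.02,0,1],[0,0,0,0.2,0.04,0,1],[0,0,0,0.3,0.06,0,1],[0,0,0,0.3,0.06,0,1]])

```text
time_s: 15.25
eef_pos: [0.6143, 0.0804, 0.1082]
orientation: [0.704, 0.069, -0.068, -0.704]
force: [-0.9, 0.1, 0.5]
opening: 0.216
```

```bash
python3 - <<'E'
from h import *
np.set_printoptions(precision=4,suppress=True)
w=grab('wrist','w7'); s=grab('scene','s7'); o=observe(); print(o['eef_pos'],o['force'],o['opening'],o['time_s'])
cv2.imwrite('pics/s7c.png',cv2.resize(s['image'][120:260,200:400],None,fx=4,fy=4,interpolation=cv2.INTER_CUBIC)[:,:,::-1])
E
```

```text
[0.6142 0.0804 0.1082] [-0.7762  0.4803  0.6747] 0.22124542920052834 15.35
```

View pics/w7.png

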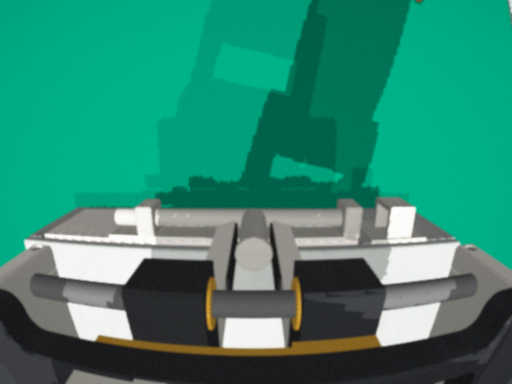

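View pics/s7c.png

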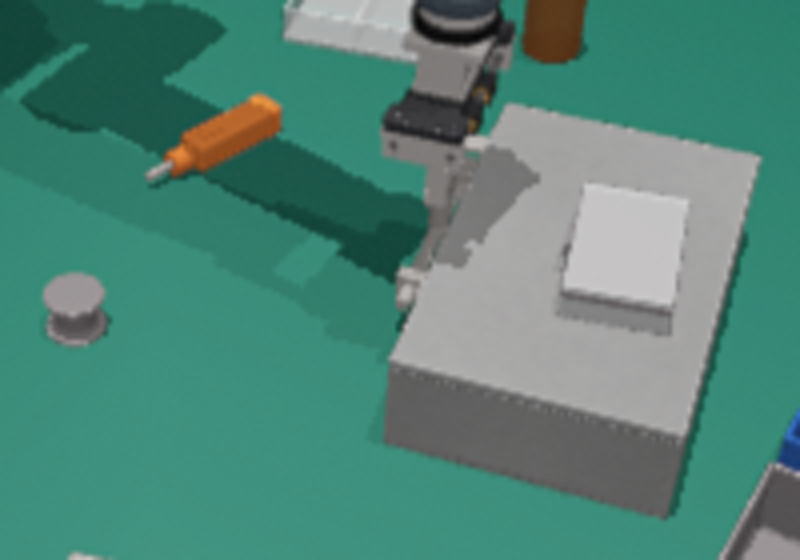

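The drawer looks nearly flush: the staple and the rod guides line up around (345–400,215). I keep pushing until it stops.

servo_tool(series=[[0,0,0,0.1,0.02,0,1],[0,0,0,0.2,0.04,0,1],[0,0,0,0.3,0.06,0,1],[0,0,0,0.3,0.06,0,1]])

```text
time_s: 15.75
eef_pos: [0.6161, 0.0807, 0.1081]
orientation: [0.704, 0.068, -0.069, -0.703]
force: [-6.9, -0.8, 3.3]
opening: 0.219
```

servo_tool(series=[[0,0,0,0.2,0.04,0,1],[0,0,0,0.3,0.06,0,1],[0,0,0,0.3,0.06,0,1]])

```text
time_s: 16.05
eef_pos: [0.6161, 0.0807, 0.108]
orientation: [0.704, 0.065, -0.073, -0.703]
force: [-14.6, -3.4, 10.3]
opening: 0.222
```

The drawer is shut against its stop: 14.6 N and no further motion. Now I slide the bolt.

servo_tool(series=[[0,0,0,0,0,0,1],[0,0,0,-0.1,0.49,0,1],[0,0,0,-0.19,0.98,0,1],[0,0,0,-0.29,1.47,0,1],[0,0,0,-0.38,1.96,0,1],[0,0,0,-0.48,2.45,0,1],[0,0,0,-0.58,2.94,0,1],[0,0,0,-0.67,3.43,0,1],[0,0,0,-0.77,3.92,0,1],[0,0,0,-0.87,4.41,0,1],[0,0,0,-0.96,4.9,0,1],[0,0,0,-1.03,5.3,0,1],[0,0,0,-1.03,5.3,0,1]])

```text
time_s: 17.35
eef_pos: [0.6056, 0.1326, 0.1081]
orientation: [0.706, 0.065, -0.073, -0.702]
force: [-3.6, -6.7, 3.7]
opening: 0.222
```

servo_tool(series=[[0,0,0,-0.06,0.3,0,1],[0,0,0,-0.1,0.5,0,1],[0,0,0,-0.14,0.7,0,1],[0,0,0,-0.14,0.7,0,1]])

```text
time_s: 17.75
eef_pos: [0.6055, 0.1327, 0.1082]
orientation: [0.71, 0.065, -0.073, -0.697]
force: [1.0, -24.7, 0.3]
opening: 0.22
```

The bolt stopped after ~53 mm of travel at 25 N, so I look before judging.

```bash
python3 - <<'E'
from h import *
np.set_printoptions(precision=4,suppress=True)
w=grab('wrist','w8'); s=grab('scene','s8'); o=observe(); print(o['eef_pos'],o['force'],o['opening'],o['time_s'])
cv2.imwrite('pics/s8c.png',cv2.resize(s['image'][120:260,200:400],None,fx=4,fy=4,interpolation=cv2.INTER_CUBIC)[:,:,::-1])
cv2.imwrite('pics/w8c.png',cv2.resize(w['image'][180:290,80:430],None,fx=2.25,fy=2.25,interpolation=cv2.INTER_CUBIC)[:,:,::-1])
E
```

```text
[0.6055 0.1327 0.1082] [  0.4165 -24.5329   0.9155] 0.2233499055072894 17.85
```

View pics/w8c.png

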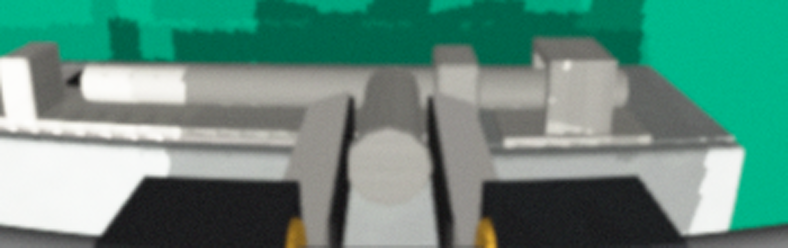

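View pics/s8c.png

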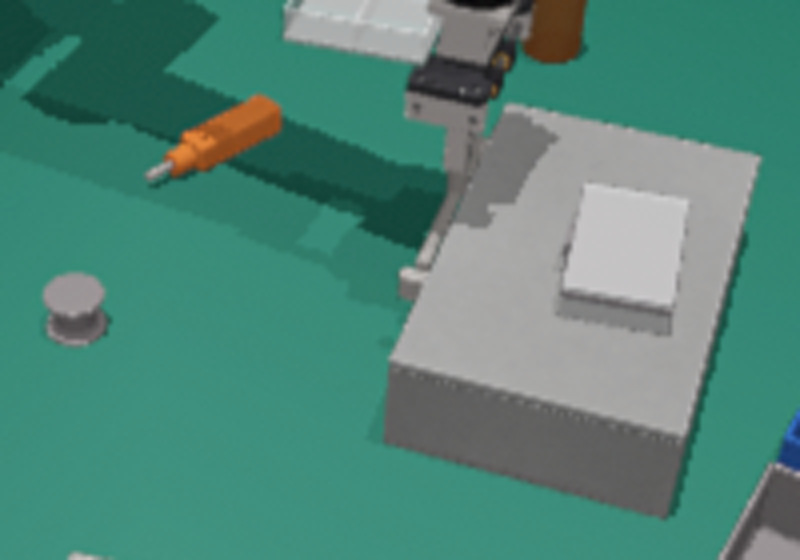

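```bash
python3 - <<'E'
from h import *
np.set_printoptions(precision=4,suppress=True)
w=load('w8'); o=observe(); print(R.from_quat(o['orientation']).as_matrix())
O=np.array([.6267,.077,0]);th=np.radians(11.1);X=np.array([np.cos(th),np.sin(th),0]);Y=np.array([-X[1],X[0],0])
cab=lambda p: np.array([(p-O)@X,(p-O)@Y,p[2]])*1000
f=lambda x,y:(80+x/2.25,180+y/2.25)
for n,x,y in (('guideL top',455,50),('guideL',455,70),('guideL low',455,88),('finger L tip',455,104),('finger',470,130),('knob',390,165),('rod',520,85),('rod end',623,88),('keeper top',580,50),('keeper',580,90),('unit',510,148),('panel',250,132),('guideR',30,60),('finger R',320,110),('finger R',310,150),('gap',500,120)):
    print(n,cab(dep(w,*f(x,y),True)))
print('tcp',cab(o['eef_pos']))
cv2.imwrite('pics/w8d.png',cv2.resize(w['image'][190:270,230:370],None,fx=5.6,fy=5.6,interpolation=cv2.INTER_CUBIC)[:,:,::-1])
E
```

```text
[[ 0.9809 -0.01   -0.1943]
 [ 0.194  -0.0195  0.9808]
 [-0.0136 -0.9998 -0.0171]]
guideL top [-21.6688  80.1323  69.0814]
guideL [-19.6911  78.9146  85.7674]
guideL low [-13.8065  79.0738  85.972 ]
finger L tip [-19.427   76.6006 116.5146]
finger [-18.5963  79.1067 133.2023]
knob [-10.834   59.449  137.1305]
rod [-12.6542 101.1176  79.4071]
rod end [-11.1214 137.365   78.7068]
keeper top [-23.8311 121.5105  76.4681]
keeper [-13.5039 119.4851  87.4282]
unit [ 5.1452 97.1726 90.2045]
panel [ 2.0293 12.6789 86.4887]
guideR [-20.0147 -69.6392  82.547 ]
finger R [-19.0033  40.6174 120.9128]
finger R [-18.5972  41.2569 146.3299]
gap [ 1.7778 95.9733 73.8579]
tcp [-10.0531  58.7522 108.1725]
```

View pics/w8d.png

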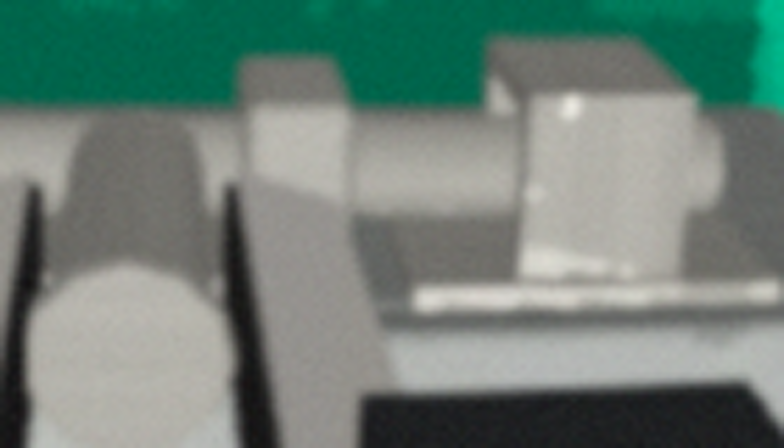

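```bash
python3 - <<'E'
from h import *
w=load('w6')['image'][190:270,80:370]; w8=load('w8')['image'][190:270,80:370]; w7=load('w7')['image'][190:270,80:430][:, :290]
a=np.vstack([cv2.resize(x,None,fx=2.7,fy=2.4,interpolation=cv2.INTER_CUBIC) for x in (w,w7,w8)])
cv2.imwrite('pics/cmp.png',a[:,:,::-1]); print(a.shape)
E
```

```text
(576, 783, 3)
```

View pics/cmp.png

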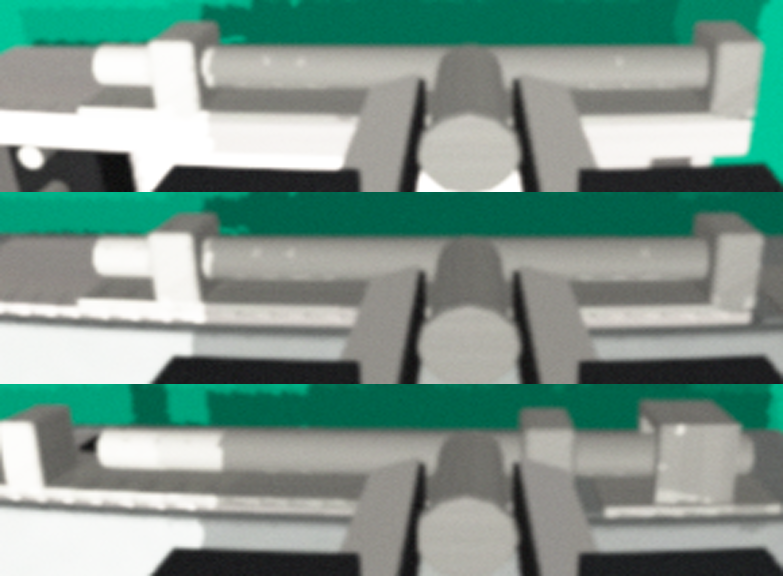

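```bash
python3 - <<'E'
from h import *
np.set_printoptions(precision=1,suppress=True)
w=load('w8'); w7=load('w7')
O=np.array([.6267,.077,0]);th=np.radians(11.1);X=np.array([np.cos(th),np.sin(th),0]);Y=np.array([-X[1],X[0],0])
cab=lambda p: np.array([(p-O)@X,(p-O)@Y,p[2]])*1000
g=lambda x,y:(230+x/5.6,190+y/5.6)
for z in (.087,.089,.091): print('keeper near,far edge',z,cab(onz(w,*g(526,150),z,True)),cab(onz(w,*g(692,150),z,True)))
for z in (.075,.082): print('rod end',z,cab(onz(w,*g(722,165),z,True)))
h=lambda x,y:(80+x/2.7,190+y/2.4)
print('rod R end w7',cab(onz(w7,*h(95,70),.078,True)),' w8',cab(onz(w,*h(100,66),.078,True)))
print('guide R (outer,inner) w7',cab(onz(w7,*h(150,70),.088,True)),cab(onz(w7,*h(195,70),.088,True)))
print('guide L w7',cab(onz(w7,*h(712,70),.088,True)),cab(onz(w7,*h(754,70),.088,True)),'w8',cab(onz(w,*h(528,70),.088,True)),cab(onz(w,*h(572,70),.088,True)))
print('guide R w8',cab(onz(w,*h(44,85),.088,True)))
print('knob',cab(onz(w7,*h(468,150),.139,True)),cab(onz(w,*h(468,150),.139,True)))
# unit front top edge line yaw
for c,nm in((w7,'w7'),(w,'w8')):
    P=[]
    for u,v in ((60,0),):pass
E
```

```text
keeper near,far edge 0.087 [-15.9 109.   87. ] [-15.7 131.6  87. ]
keeper near,far edge 0.089 [-16.5 108.6  89. ] [-16.4 130.9  89. ]
keeper near,far edge 0.091 [-17.2 108.1  91. ] [-17.  130.2  91. ]
rod end 0.075 [ -9.6 140.5  75. ]
rod end 0.082 [-11.9 137.9  82. ]
rod R end w7 [ -10.5 -104.4   78. ]  w8 [-10.1 -50.9  78. ]
guide R (outer,inner) w7 [-14.5 -81.6  88. ] [-14.8 -68.1  88. ]
guide L w7 [-15.   71.4  88. ] [-14.8  83.6  88. ] w8 [-14.4  74.2  88. ] [-14.5  85.7  88. ]
guide R w8 [ -6.2 -65.9  88. ]
knob [-14.2   5.9 139. ] [-12.2  59.5 139. ]
```

Relative to the keeper, the rod end shows ~8 mm past its far side, which fits "home". I release and check from a clean viewpoint above the keeper.

servo_tool(series=[[0,0,0,0,0,0,0.5],[0,0,0,0,0,0,0],[0,0,0,0,0,0,0],[0,0,0,0,0,0,0],[0,0,0,0,0,3,0],[0,0,0,0,0,7,0],[0,0,0,-3,3,9,0],[0,0,0,-6,6,9,0],[0,0,0,-6,6,9,0],[0,0,0,-6,6,9,0]])

```text
time_s: 18.85
eef_pos: [0.5452, 0.1936, 0.1983]
orientation: [0.71, 0.066, -0.074, -0.697]
force: [0.8, -0.3, 0.2]
opening: 0.501
```

```bash
python3 - <<'E'
from h import *
np.set_printoptions(precision=4,suppress=True)
w=grab('wrist','w9'); s=grab('scene','s9'); t=grab('top','t9'); o=observe(); print(o['eef_pos'],o['force'],o['opening'],o['time_s'])
cv2.imwrite('pics/s9c.png',cv2.resize(s['image'][120:260,200:400],None,fx=4,fy=4,interpolation=cv2.INTER_CUBIC)[:,:,::-1])
E
```

```text
[0.546  0.1922 0.1978] [ 0.2685  0.147  -0.42  ] 0.4948309072903409 19.0
```

View pics/w9.png

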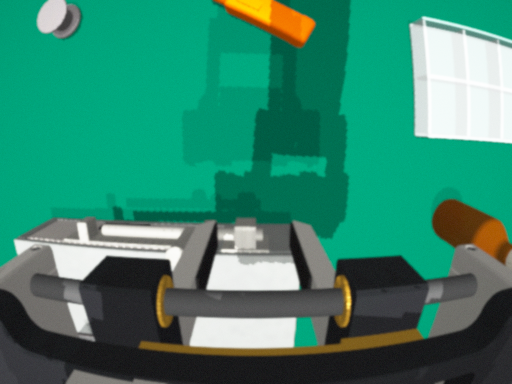

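View pics/s9c.png

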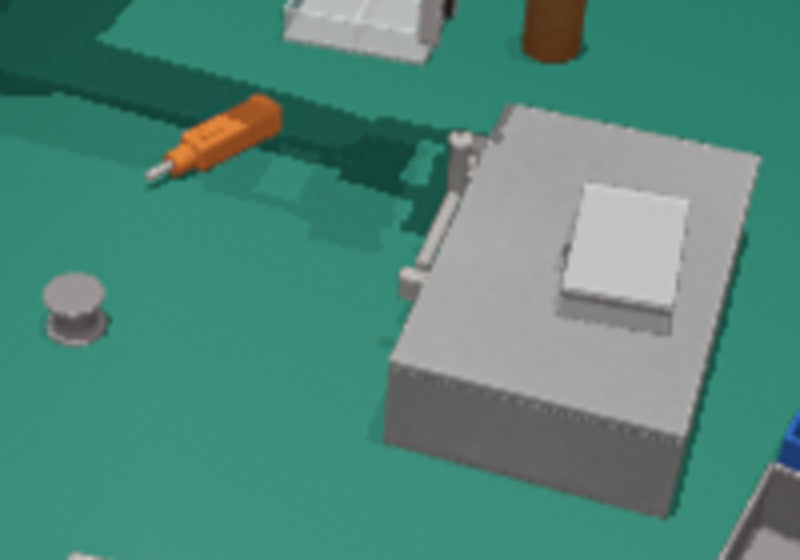

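```bash
python3 - <<'E'
from h import *
w=load('w9')
cv2.imwrite('pics/w9c.png',cv2.resize(w['image'][205:265,200:300],None,fx=8,fy=8,interpolation=cv2.INTER_CUBIC)[:,:,::-1])
E
```

```text
(no output)
```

View pics/w9c.png

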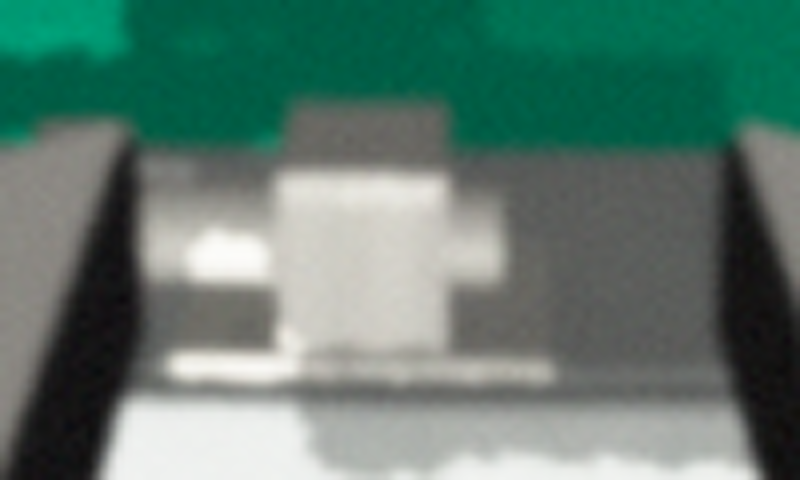

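The rod protrudes ~7.5 mm past the staple's far side, where 9 is expected at home, and the drawer looks flush. I regrip to press both once more against their stops.

servo_tool(series=[[0,0,0,3,-3,0,-0.3],[0,0,0,5.9,-5.9,0,-0.3],[0,0,0,5.9,-5.9,0,-0.3],[0,0,0,5.9,-5.9,-4,-0.3],[0,0,0,5.9,-5.9,-7,-0.3],[0,0,0,5.9,-5.9,-8.8,-0.3],[0,0,0,5.9,-5.9,-8.8,-0.3],[0,0,0,5.9,-5.9,-8.8,0.5],[0,0,0,5.9,-5.9,-8.8,1],[0,0,0,5.9,-5.9,-8.8,1],[0,0,0,5.9,-5.9,-8.8,1],[0,0,0,5.9,-5.9,-8.8,1],[0,0,0,5.9,-5.9,-8.8,1],[0,0,0,5.9,-5.9,-8.8,1]], grip_force=30)

```text
time_s: 20.4
eef_pos: [0.6056, 0.1322, 0.1104]
orientation: [0.711, 0.065, -0.073, -0.696]
force: [1.0, -6.0, 2.0]
opening: 0.218
```

servo_tool(series=[[0,0,0,0.1,0.02,0,1],[0,0,0,0.2,0.04,0,1],[0,0,0,0.2,0.04,0,1]])

```text
time_s: 20.7
eef_pos: [0.6057, 0.1321, 0.1104]
orientation: [0.711, 0.063, -0.075, -0.696]
force: [-8.1, -4.4, 6.3]
opening: 0.22
```

servo_tool(series=[[0,0,0,-0.04,0.2,0,1],[0,0,0,-0.08,0.4,0,1],[0,0,0,-0.1,0.6,0,1],[0,0,0,-0.1,0.6,0,1]])

```text
time_s: 21.1
eef_pos: [0.6055, 0.1323, 0.1105]
orientation: [0.715, 0.063, -0.075, -0.692]
force: [0.7, -21.8, 1.3]
opening: 0.22
```

Neither the drawer (8 N) nor the bolt (22 N) moves: both are on their stops. I release and retreat.

servo_tool(series=[[0,0,0,0,0,0,0.5],[0,0,0,0,0,0,0],[0,0,0,0,0,0,0],[0,0,0,0,0,0,-0.1],[0,0,0,0,0,3,-0.1],[0,0,0,0,0,7,-0.1],[0,0,0,-4,2.5,9,-0.1],[0,0,0,-8,5,10,-0.1],[0,0,0,-10,5,12,-0.1],[0,0,0,-10,5,12,-0.1],[0,0,0,-10,5,12,-0.1]])

```text
time_s: 22.2
eef_pos: [0.5059, 0.1827, 0.2307]
orientation: [0.715, 0.063, -0.075, -0.692]
force: [0.1, 0.3, -0.6]
opening: 0.553
```

```bash
python3 - <<'E'
from h import *
np.set_printoptions(precision=4,suppress=True)
w=grab('wrist','w10'); s=grab('scene','s10'); o=observe(); print(o['eef_pos'],o['force'],o['time_s'])
a=cv2.resize(w['image'][160:290,100:360],None,fx=3,fy=3,interpolation=cv2.INTER_CUBIC)[:,:,::-1]
cv2.imwrite('pics/w10c.png',a)
E
```

```text
[0.5058 0.182  0.2294] [-0.0724 -0.1433  0.0474] 22.3
```

View pics/w10c.png

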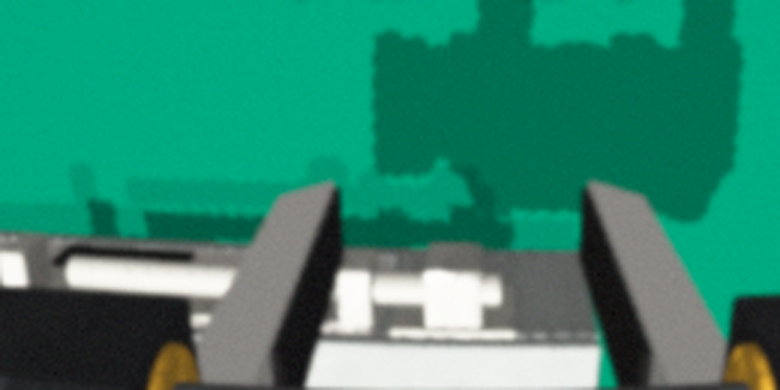

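View pics/s10.png

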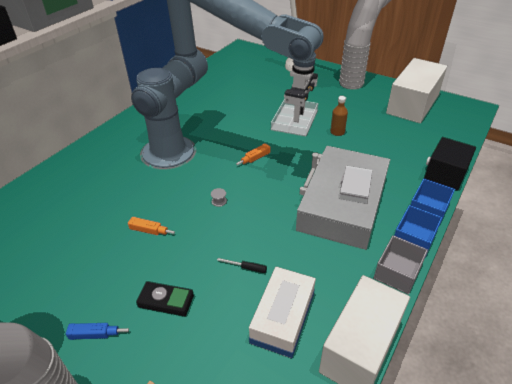

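The rod passes through the staple (crop columns 425–480) and ends at ~501, about 8–9 mm beyond. The drawer is shut and the bystanders have not moved.

```bash
python3 -c "
from workcell import *
print(hand_in())"
```

```text
the job is handed in; nothing more can be done
None
```

The torque driver is in the drawer's empty bay, the drawer is shut, and the bolt is home through the keeper. I handed the job in at about 22 s.

- **Driver:** I lowered it until it touched the bay floor (about 6 N), then released it. After release its top read 47–48 mm in three places, so it lies flat, with its tail just short of the bit rack.
- **Drawer:** I pushed it in by the knob until it stopped, about 0.139 m in, at 15 N. A second push at 8 N did not move it.
- **Bolt:** I slid it only after the drawer was shut. It stopped hard at 25 N, and a second push at 22 N did not move it.
- **Bystanders:** In the last scene picture they are where they were at the start.

**One disagreement:** the knob moved only about 53 mm from where I gripped it, not the full 60. Even so, the rod end shows 7.5–9 mm past the keeper's far side, against 9 mm expected when fully home. Together with the hard stop, I took this to mean the bolt started a few millimetres forward of fully drawn back.

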